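# Lock a toy car body into the sloped work cradle

## Task

Load the notched toy car body into the work cradle: pull the cradle's black slide knob fully out, set the body down squarely along the middle of the narrow sloped rail (do not drop it), right side up, with its nose uphill and its square tail close to the stop at the low end, then push the knob fully home so that the bolt passes through the body's cockpit notch. Leave the body locked there, and leave the other things on the bench where they are.

Things in the scene. Friction and masses are not known exactly. Their poses are not given: they have to be found in the camera images.
- cradle: Work cradle fixed to the bench: plywood base 150 (x) x 190 (y) x 18 mm; origin at the centre of its underside, z up, knob on its -x side. It carries the sloped rail (rest) and, on the knob side, a wooden bolt tower 28 x 28 mm, top 124 mm above the bench, centre at x -19, y +27. The slide bolt runs through the tower along x, axis at y +27.4, z 109.7 mm.
- rest: Narrow sloped wooden rail, 24 mm wide (x), y from -81 to +71, 14 mm thick. Origin on its upper surface, 75 mm above the bench: the middle of the car's underside belongs here. Axes are the cradle's turned 14 degrees about x: +y uphill, z square to the surface. Stop at the low end: 40 mm wide, 14 mm high, inner face at y -73. When home the 12 mm bolt crosses over it at y +35, z +27 mm.
- bolt (a joint): Travel of slide bolt and knob in m: 0 fully home (bolt tip 15 mm beyond the rail's centre line), 0.045 fully out (tip 30 mm short of it). Grows as the knob is pulled along the cradle's -x. Detents hold it at both ends: about 5 N to leave either; past half way it snaps on by itself. Starts home.
- knob (a point): Centre of the black knob's round waist, 30 mm in diameter and 30 mm long, along the cradle's x; at its outer end (x -15 to -23 mm from here) a flange of 40 mm diameter. It sits on a 12 mm steel rod, 14 mm clear of the tower when home, with 90 mm of air below it.
- car: Loose toy racing-car body of plain light wood, 140 long (y) x 44 wide (x) x 32 mm high (z), about 0.14 kg, lying right side up on the mat. Origin at the centre of its underside; +y points to its nose. Square tail; narrower round nose 30 mm wide; flat sides from y -70 to +55 mm. The only piece of wood with a cross notch (cockpit).
- cockpit (a point): Middle of the floor of the car body's cockpit notch, which runs right across its top: 24 mm wide along y, 14 mm deep, centred 35 mm from the body's middle towards the nose, floor 18 mm above its underside.
- mat: Black rubber mat fixed on the bench, 340 (x) x 240 (y) x 3 mm; origin at the centre of its underside.
- blank: Bystander: plain uncut wooden block without notch, 44 x 140 (y) x 32 mm, on the mat beyond the car body; origin at the centre of its underside. Leave alone.
- sander: Bystander: cork sanding block 40 x 105 (y) x 28 mm, on the mat on the robot's side of the car body; origin under its centre. Leave alone.
- glue: Bystander: glue bottle, 60 mm diameter, 170 mm tall, standing behind the cradle; origin under its centre. Leave alone.
- cup: Bystander: aluminium cup, 72 mm diameter, 95 mm tall, standing behind the cradle; origin under its centre. Leave alone.
- jar: Bystander: clear jar, 64 mm diameter, 120 mm tall, standing between mat and cradle; origin under its centre. Leave alone.
- hammer: Bystander: hammer, 260 mm long, lying at the left; origin under its middle. Leave alone.
- driver: Bystander: screwdriver, 200 mm long, lying at the right; origin under its middle. Leave alone.
There are look-alikes about, which are no part of the job. Leave any purple or white look-alike of the car alone. Leave any turquoise look-alike of the cradle alone.

How it is judged:
On the way, in this order (a step that is already met when the one before it is completed fails the run):
1. the knob is pulled fully out (within 5 mm of its end) while the car body is still off the cradle (value of joint bolt above 0.04 m and horizontal distance between car and rest above 0.05 m), for 0.2 s.
2. the car body lies on the rail as described, with the knob still out (value of joint bolt above 0.035 m and x of car in the frame of rest between -0.01 and 0.01 m and y of car in the frame of rest between -0.01 and 0.01 m and z of car in the frame of rest between -0.005 and 0.006 m and angle between the z axis of car and the z axis of rest, either way round below 0.09 rad and angle between the y axis of car and the y axis of rest, either way round below 0.15 rad and y of cockpit in the frame of rest above 0.02 m), for 0.2 s.
At the end, for the whole second after the job is handed in: Knob home (bolt within 4 mm of 0) and the released car body at rest on the rail, nose uphill, bolt through its notch: the middle of its underside within 10 mm of the rest's origin along and across the rail and 6 mm in height, flat within 5 degrees, in line within 8 degrees (value of joint bolt below 0.004 m and x of car in the frame of rest between -0.01 and 0.01 m and y of car in the frame of rest between -0.01 and 0.01 m and z of car in the frame of rest between -0.005 and 0.006 m and angle between the z axis of car and the z axis of rest, either way round below 0.09 rad and angle between the y axis of car and the y axis of rest, either way round below 0.15 rad and y of cockpit in the frame of rest above 0.02 m and linear speed of car below 0.01 m/s and contact force between the fingers and car below 0.1 N); the robot touches nothing.
It fails at once if another loose thing (block, sanding block, bottle, cup, jar, hammer, screwdriver) is moved by more than 30 mm (distance of any of blank, sander, glue, cup, jar, hammer, driver from where it was at the start of the episode above 0.03 m).
It fails at once if the car body is dropped onto the cradle (falls free faster than 0.5 m/s within 100 mm of its seat) (contact force between the fingers and car below 0.05 N and linear speed of car above 0.5 m/s and distance between car and rest below 0.1 m).
It also fails if it takes over 64 s, if anything falls off the work surface, if the arm or the gripper's body presses on something with over 40 N, if the wrist force passes 120 N, or if a joint passes its speed limit or range.

## Robot

A 6-joint arm with a two-finger parallel gripper is mounted at the origin on the work surface. World frame = base frame: x ahead of the robot, y to its left, z up, the work surface at z = 0. Lengths are in m, angles in rad, forces in N, time in s.
With the tool pointing down it reaches from about 0.225 to 0.875 m from the base axis. Payload 3.4 kg.
Tool frame: the origin (TCP) lies where the fingers leave the gripper's body, on its centre line; the fingertips stand 73 mm ahead of it and the grasp point (between the pads) lies 54 mm ahead of it (manip.pinch_z is the distance from the TCP to the grasp point, in m); z points along the fingers, y is the line along which they close (so a half turn about z gives the same grasp; the last joint's range is limited). The gripper opens to 85 mm and grips with 20 to 120 N. Pads are 22 mm wide; open, the fingers measure 114 mm over their backs; the gripper's body (76 mm by 85 mm) begins 54 mm behind the grasp point. The pads swing forward as they close: fully open they stand 13 mm farther back than shut.
Start: joints at [-1.29, 0.276, 1.505, -0, 1.361, -0.121], TCP at [0.225, -0.529, 0.304] pointing down, gripper open.
Joint ranges: [-2.89, 2.89], [-0.75, 2.08], [0.22, 2.7], [-1.18, 4.32], [0.11, 2.71], [-2.7, 2.7]. Speed limits (rad/s): [2.57, 2.57, 3.14, 3.14, 3.14, 3.14].

## Interface

Orientations are given as a unit quaternion [w, x, y, z].
In Python, from rig import readout, imaging, manip gives the robot as it stands. The module is installed in compiled form; this text tells all that it offers.
- The arm moves only by the tool servo_tool, never from a script. Its argument "moves" is a list of rows, each an object with "dp": the shift along the tool's x, y, z in units of 0.2 m (1.0 is 0.2 m), a list of three; "delta_rot": the turn, a rotation vector about the tool's x, y, z in units of 0.1 rad (1.0 is 0.1 rad), a list of three; "fingers": the opening, from 0 (shut) to 1 (fully open). In form: [{"dp": [dx, dy, dz], "delta_rot": [wx, wy, wz], "fingers": fingers}, ...]. A call has 1 to 5 rows; each row shifts and turns the commanded pose from where the row before left it, along the tool's axes as they then stand; what a row does not reach is not made up. A row lasts 1/10 s, in which the tool goes at most 50 mm and 8.59 degrees, less where a joint would pass 70% of its speed; a pose out of reach is approached as far as the arm can. A call with a number of a shift or a turn outside -1 to 1 is refused whole. A call with a gripper value outside its range is refused whole. The fingers move at their own pace and stop on an object; "force" is the grip in N (left out, the last holds). Time passes only in rows, so rows that do not move let the fingers close. It gives the time, the measured TCP pose, the force, the opening and the grip force at its end, in the units of the state.
- readout.get_state(): the state, without advancing time (a new reading comes with each control period).
- imaging.get_image(name): name is "scene" or "top" or "wrist"; returns (picture, depth): 480x640x3 uint8, red, green, blue; 480x640 float32, m along the optical axis (not along the pixel's ray), 0 where there is no reading.
- imaging.calibration(name): a dict with "intrinsics" (3x3 intrinsics, pixels), "R" (3x3) and "t" (3): a world point X has camera coordinates R X + t; the wrist camera has in their place "hand_eye" (4x4, takes a point from camera to tool coordinates, whose origin is the TCP and whose axes are the flange's). Camera axes: x right, y down, z forward; pixel columns grow to the right and rows downward; lengths in m; the calibration is good to about 2 mm. A picture is of the moment at which its call begins: read the wrist's pose just before it. calibration takes no time and is no camera call.
- manip.sign_off(): hands the job in; it is judged then, once.
The state is a dict: "clock": time; "qpos": joint angles; "qd": joint speeds; "effort": joint torques, N m; "position": TCP position; "ee_rot": TCP orientation; "contact_force": force on the tool from outside, world axes, zero at the start; "moment": the same for the moment, N m; "width": finger opening in m; "gripper_force": force on a finger pad.
Only numpy, scipy, OpenCV 4.12 (cv2) and the standard library are available. Lean on these libraries where they do the work, as an engineer would, in place of code of your own. Each camera call takes 0.05 s, during which the arm holds its last target. There are 200 camera calls.

## Working session

There is one attempt and no reset: what is moved stays moved. The work goes in short steps, Python scripts to look and compute and a tool call to move; the robot and the scene stay as the last step left them, time stands still between calls to the robot, and variables do not carry over. Pictures are saved under pics/ and viewed, at most 10 in all, crops included, and the job is handed in when it is done.

Besides the shell and the picture viewer there is one more tool, called after ">>>" as name([rows], argument=value, ...), one row to a line, values as JSON. servo_tool: Moves the arm, as the interface text tells. Its arguments: {"type":"object","properties":{"moves":{"type":"array"},"force":{"type":"number"}},"required":["moves"]}

```bash
mkdir -p pics; python3 - <<'E'
from rig import readout, imaging, manip
import cv2,numpy as np
s=readout.get_state(); print(s)
for n in("top","scene"):
    p,d=imaging.get_image(n); cv2.imwrite(f"pics/{n}0.png",p[:,:,::-1]); np.savez(f"{n}0.npz",p=p,d=d)
    print(imaging.calibration(n))
print(imaging.calibration("wrist"))
E
```

```text
{'clock': 0.0, 'qpos': array([-1.28997962e+00,  2.76610772e-01,  1.50612522e+00, -2.37006294e-05,
        1.36070471e+00, -1.21023015e-01]), 'qd': array([-4.69922505e-04,  4.47444705e-04, -9.39593638e-04,  4.60776144e-04,
        6.65244246e-04,  6.48699762e-05]), 'effort': array([-9.16288154e-04, -4.16783845e+01, -2.45808131e+01, -1.68753236e-04,
        1.11560914e-02,  4.72215078e-06]), 'position': array([ 0.22475649, -0.52882722,  0.30303375]), 'ee_rot': array([-9.20152346e-04,  9.79882501e-01,  1.99573118e-01, -8.52986448e-05]), 'contact_force': array([-0.69373416, -1.24771793, -0.64451719]), 'moment': array([ 0.01422921, -0.02413517, -0.0058519 ]), 'gripper_force': 0.0, 'width': 0.08534992272267325}
{'intrinsics': array([[512.30873656,   0.        , 328.7777024 ],
       [  0.        , 512.30873656, 241.09606523],
       [  0.        ,   0.        ,   1.        ]]), 'R': array([[ 0.01641851, -0.99986465,  0.00105634],
       [-0.98687165, -0.01637491, -0.16067422],
       [ 0.16066977,  0.00159556, -0.98700693]]), 't': array([-0.00570854,  0.50850454,  1.46892858])}
{'intrinsic
[... 186 characters left out ...]
0.55466881,  0.01212532],
       [ 0.43691028,  0.66850585, -0.6018383 ],
       [-0.34192678, -0.49542148, -0.79852591]]), 't': array([ 0.40944823, -0.15462489,  1.31824817])}
{'intrinsics': array([[346.33385567,   0.        , 316.22858424],
       [  0.        , 346.33385567, 240.64851568],
       [  0.        ,   0.        ,   1.        ]]), 'hand_eye': array([[ 1.36301204e-04, -9.45519132e-01, -3.25566509e-01,
         8.34883923e-02],
       [ 9.99999800e-01,  3.29839692e-04, -5.39270955e-04,
         2.51999060e-04],
       [ 6.17275763e-04, -3.25566371e-01,  9.45518988e-01,
        -6.99014476e-02],
       [ 0.00000000e+00,  0.00000000e+00,  0.00000000e+00,
         1.00000000e+00]])}
```

View pics/top0.png

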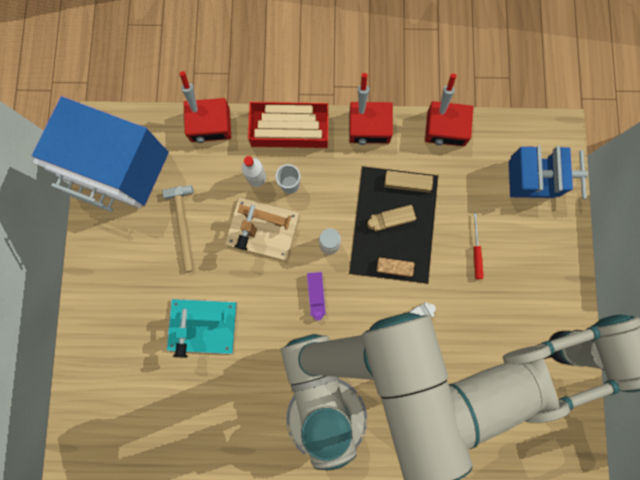

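View pics/scene0.png

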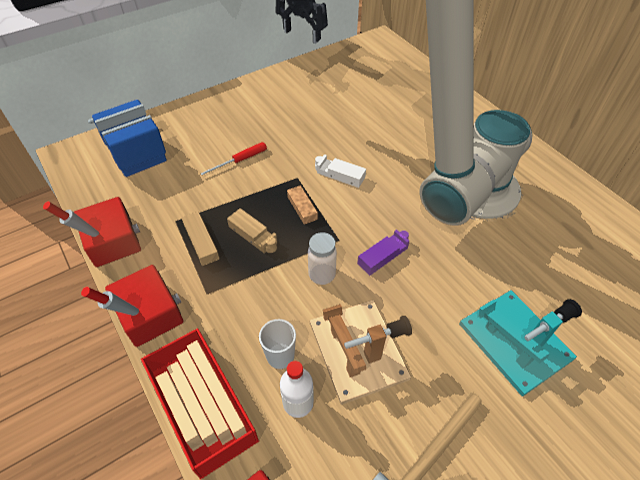

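The top view shows:
- **Car candidates:** plain wood with notch at (392,217); blank (408,181); sander (396,267); purple look-alike (317,295); white look-alike (425,310). The red crate's sticks are at (288,122). I choose (392,217), which is on the mat and notched, with its nose to the left at about (372,222).
- **Cradle candidates:** wooden at (263,230), turquoise at (202,327). I choose the wooden one; its knob is at (242,241).

```bash
cat > h.py <<'E'
import numpy as np,cv2
from rig import readout, imaging, manip
from scipy.spatial.transform import Rotation as Ro
def cloud(n,d):
    """world point per pixel of a fixed camera"""
    c=imaging.calibration(n);K=c["intrinsics"];v,u=np.mgrid[:480,:640]
    X=np.stack([(u-K[0,2])*d/K[0,0],(v-K[1,2])*d/K[1,1],d],-1)
    return (X-c["t"])@c["R"]
def tool(s=None):
    s=s or readout.get_state();q=s["ee_rot"]
    return Ro.from_quat(np.r_[q[1:],q[0]]),s["position"]
def wcloud(d,s):
    c=imaging.calibration("wrist");K=c["intrinsics"];v,u=np.mgrid[:480,:640]
    X=np.stack([(u-K[0,2])*d/K[0,0],(v-K[1,2])*d/K[1,1],d],-1);H=c["hand_eye"]
    r,p=tool(s); return ((X@H[:3,:3].T+H[:3,3])@r.as_matrix().T)+p
def rect(P):
    (c,s,a)=cv2.minAreaRect((P[:,:2]*1000).astype(np.float32)); return np.round(c,1),np.round(s,1),round(a,1)
E
python3 - <<'E'
from h import *
for n in("top","scene"):
    f=np.load(n+"0.npz");p,d=f["p"],f["d"];W=cloud(n,d);x,y,z=W[...,0],W[...,1],W[...,2]
    ok=d>0
    if n=="top": ctr=[W[217,392],W[230,263],W[241,242]];print(ctr)
    cc=ctr[0]; m=ok&(np.hypot(x-cc[0],y-cc[1])<.1)&(z>.012)&(z<.05)
    k,l=cv2.connectedComponents(m.astype(np.uint8))
    for i in range(1,k):
        P=W[l==i]
        if len(P)>60: print(n,"car?",len(P),rect(P[P[:,2]>P[:,2].max()-.012]),np.percentile(P[:,2],[5,50,95]).round(4))
    k0=ctr[1]; r=ok&(np.hypot(x-k0[0],y-k0[1])<.16)
    b=r&(z>.01)&(z<.024); b=cv2.morphologyEx(b.astype(np.uint8),cv2.MORPH_OPEN,np.ones((3,3)))
    k,l,st,_=cv2.connectedComponentsWithStats(b); i=1+st[1:,4].argmax(); print(n,"base",rect(W[l==i]),np.median(z[l==i]))
    hsv=cv2.cvtColor(p,cv2.COLOR_RGB2HSV)
    kn=r&(p.max(-1)<70)&(z>.08)&(z<.14); P=W[kn]; print(n,"knob",len(P),P.mean(0),rect(P),P[:,2].min(),P[:,2].max())
    ra=r&(z>.045)&(z<.13)&~kn; P=W[ra]; print("high",len(P),rect(P))
    rr=ra&(abs(z-z)<1); 
    c=imaging.calibration(n)
p=np.load("top0.npz")["p"]; a=cv2.resize(p[150:290,215:445],None,fx=3.4,fy=3.4,interpolation=cv2.INTER_CUBIC); cv2.imwrite("pics/crop.png",a[:,:,::-1])
E
```

```text
[array([ 0.58623783, -0.18511486,  0.03138892]), array([0.54351186, 0.20134161, 0.01397914]), array([0.49145537, 0.24420887, 0.12304294])]
top car? 700 (array([ 582.7, -180.1]), array([ 44.6, 137.8]), 14.6) [0.0178 0.0327 0.039 ]
top base (array([547.1, 204.6]), array([189.9, 151.7]), 77.3) 0.01760360004318168
top knob 122 [0.48714364 0.24477933 0.12361447] (array([487.5, 247.3]), array([30.6, 36.8]), 87.8) 0.11189442450691257 0.13452403014115608
high 1100 (array([581.1, 190.8]), array([157.3, 236.3]), 82.6)
scene car? 1016 (array([ 584.3, -182.1]), array([ 46. , 142.8]), 16.7) [0.0156 0.0322 0.0359]
scene base (array([550.1, 204.1]), array([191. , 150.9]), 76.3) 0.016919622236579543
scene knob 211 [0.49971284 0.25055729 0.11799743] (array([494.1, 249. ]), array([31.9, 38.2]), 75.7) 0.10000691856978333 0.12716146012191162
high 2302 (array([583.3, 191.4]), array([155. , 235.5]), 81.5)
```

View pics/crop.png

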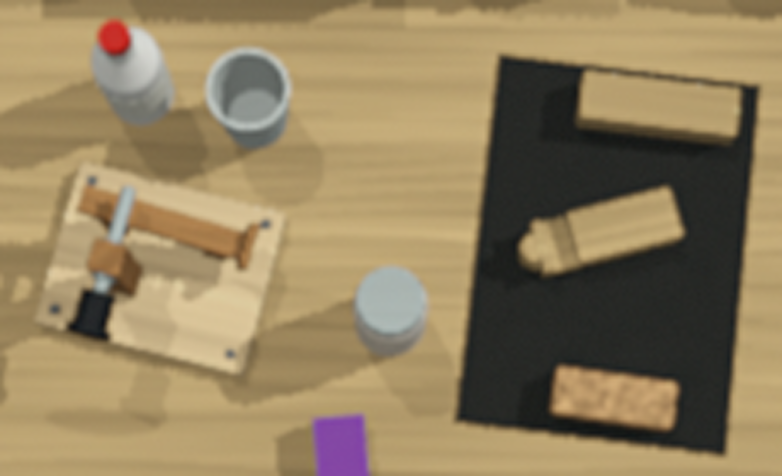

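The crop confirms the choice. The notched car is at crop (600,235), with its notch at (560,240) and its nose at (530,250). The wooden cradle has its knob at (90,315) and its stop at (245,245). Next I check the tower, rail and obstacles in the cradle frame and plan the reach.

```bash
cat >> h.py <<'E'
CR=np.array([.5485,.2043]); CY=np.deg2rad(-13.2)   # cradle centre, yaw
def c2w(x,y,z): c,s=np.cos(CY),np.sin(CY); return np.array([CR[0]+c*x-s*y,CR[1]+s*x+c*y,z])
def w2c(P): c,s=np.cos(CY),np.sin(CY); q=P[...,:2]-CR; return np.stack([c*q[...,0]+s*q[...,1],-s*q[...,0]+c*q[...,1],P[...,2]],-1)
def down(yaw,pitch=0):
    """tool pointing down, tool x at heading yaw (deg); pitch>0 lifts tool x"""
    return Ro.from_euler('z',yaw,degrees=True)*Ro.from_euler('y',-pitch,degrees=True)*Ro.from_euler('x',180,degrees=True)
def go(pos,rot):
    """shift (units, tool axes now) and turn (units) to a TCP pose"""
    r,p=tool(); d=r.inv().apply(np.array(pos)-p)/.2; w=(r.inv()*rot).as_rotvec()/.1
    print("dp",d.round(3),"rows>=",np.ceil(np.linalg.norm(d)*4),"rot",w.round(2),"rows>=",np.ceil(np.linalg.norm(w)/1.49))
E
python3 - <<'E'
from h import *
for n in("top","scene"):
    f=np.load(n+"0.npz");p,d=f["p"],f["d"];W=cloud(n,d);C=w2c(W)*1000;ok=(d>0)
    sel=lambda *b:C[ok&np.all([(C[...,i]>b[2*i])&(C[...,i]<b[2*i+1]) for i in range(3)],0)]
    print(n,"tower top",rect(T:=sel(-60,20,0,60,120,132)),len(T))
    B=p.astype(int)
    print(" rail lower part", rect(R:=sel(-40,40,-60,0,50,82)),len(R), "upper",rect(R:=sel(-40,40,45,75,78,105)),len(R), "stop",rect(R:=sel(-40,40,-95,-65,60,80)),len(R))
    print(" knob",[np.percentile(sel(-140,-35,0,55,95,140)[:,i],[2,50,98]).round() for i in range(3)])
f=np.load("top0.npz");W=cloud("top",f["d"])
for k,(u,v) in dict(glue=(255,172),cup=(288,178),jar=(330,240),blank=(408,181),sander=(396,267)).items(): print(k,W[v,u].round(3))
go(c2w(-.062,.0274,.25),down(-13.2))
E
```

```text
top tower top (array([-24348.,  28176.]), array([27872.8, 70788.2]), 88.4) 116
 rail lower part (array([ 28004.9, -29884.6]), array([59477.6, 23875.5]), 89.9) 178 upper (array([28075.7, 58550.7]), array([22597.9, 27167.7]), 1.7) 75 stop (array([ 24549.2, -73502.8]), array([14100.8, 30736.7]), 89.7) 33
 knob [array([-86., -67., -36.]), array([10., 26., 42.]), array([103., 121., 132.])]
scene tower top (array([-30305.1,  27115.7]), array([59161.5, 27963.9]), 1.7) 267
 rail lower part (array([ 29491.5, -29931. ]), array([20704.1, 59614. ]), 0.3) 245 upper (array([29931.4, 58733.3]), array([20037.7, 26914. ]), 0.2) 152 stop (array([ 25389.9, -76542.5]), array([28310. , 10475.6]), 1.8) 82
 knob [array([-82., -63., -38.]), array([14., 32., 46.]), array([104., 120., 129.])]
glue [0.694 0.217 0.113]
cup [0.71  0.132 0.003]
jar [ 0.499 -0.001  0.12 ]
blank [ 0.697 -0.233  0.034]
sander [ 0.436 -0.197  0.029]
dp [ 2.754 -3.034  0.271] rows>= 17.0 rot [-0.02  0.    6.32] rows>= 5.0
```

The rail's centre line lies at cradle x of about +29 mm, and the knob waist at −62, +27. Now the reach above the knob.

>>> servo_tool([
  {"dp": [0.138,-0.152,0.0135],"delta_rot": [0,0,0],"fingers": 1},
  {"dp": [0.138,-0.152,0.0135],"delta_rot": [0,0,0],"fingers": 1},
  {"dp": [0.138,-0.152,0.0135],"delta_rot": [0,0,0],"fingers": 1},
  {"dp": [0.138,-0.152,0.0135],"delta_rot": [0,0,0],"fingers": 1},
  {"dp": [0.138,-0.152,0.0135],"delta_rot": [0,0,0],"fingers": 1},
])

```text
clock: 0.6
position: [0.2925, -0.3336, 0.2899]
ee_rot: [-0.0, 0.98, 0.199, -0.0]
contact_force: [0.5, 0.4, -0.3]
width: 0.0854
gripper_force: 0.0
```

>>> servo_tool([
  {"dp": [0.138,-0.152,0.0135],"delta_rot": [0,0,0],"fingers": 1},
  {"dp": [0.138,-0.152,0.0135],"delta_rot": [0,0,0],"fingers": 1},
  {"dp": [0.138,-0.152,0.0135],"delta_rot": [0,0,0],"fingers": 1},
  {"dp": [0.138,-0.152,0.0135],"delta_rot": [0,0,0],"fingers": 1},
  {"dp": [0.138,-0.152,0.0135],"delta_rot": [0,0,0],"fingers": 1},
])

```text
clock: 1.1
position: [0.36, -0.1398, 0.2766]
ee_rot: [-0.0, 0.98, 0.199, 0.0]
contact_force: [1.5, -0.6, 0.7]
width: 0.0857
gripper_force: 0.0
```

>>> servo_tool([
  {"dp": [0.138,-0.152,0.0135],"delta_rot": [0,0,0],"fingers": 1},
  {"dp": [0.138,-0.152,0.0135],"delta_rot": [0,0,0],"fingers": 1},
  {"dp": [0.138,-0.152,0.0135],"delta_rot": [0,0,0],"fingers": 1},
  {"dp": [0.138,-0.152,0.0135],"delta_rot": [0,0,0],"fingers": 1},
  {"dp": [0.138,-0.152,0.0135],"delta_rot": [0,0,0],"fingers": 1},
])

```text
clock: 1.6
position: [0.4276, 0.0541, 0.2631]
ee_rot: [0.0, 0.98, 0.2, -0.0]
contact_force: [0.4, -0.9, -0.1]
width: 0.0853
gripper_force: 0.0
```

>>> servo_tool([
  {"dp": [0.138,-0.152,0.0135],"delta_rot": [0,0,0],"fingers": 1},
  {"dp": [0.138,-0.152,0.0135],"delta_rot": [0,0,0],"fingers": 1},
  {"dp": [0.138,-0.152,0.0135],"delta_rot": [0,0,0],"fingers": 1},
  {"dp": [0.138,-0.152,0.0135],"delta_rot": [0,0,0],"fingers": 1},
  {"dp": [0.138,-0.152,0.0135],"delta_rot": [0,0,0],"fingers": 1},
])

```text
clock: 2.1
position: [0.4952, 0.2479, 0.2493]
ee_rot: [0.0, 0.98, 0.2, -0.0]
contact_force: [1.7, -0.2, -0.3]
width: 0.0857
gripper_force: 0.0
```

>>> servo_tool([
  {"dp": [0,0,0],"delta_rot": [0,0,1.26],"fingers": 1},
  {"dp": [0,0,0],"delta_rot": [0,0,1.26],"fingers": 1},
  {"dp": [0,0,0],"delta_rot": [0,0,1.26],"fingers": 1},
  {"dp": [0,0,0],"delta_rot": [0,0,1.26],"fingers": 1},
  {"dp": [0,0,0],"delta_rot": [0,0,1.26],"fingers": 1},
])

```text
out of range; nothing moved
```

```bash
python3 - <<'E'
from h import *
s=readout.get_state();p,d=imaging.get_image("wrist");cv2.imwrite("pics/w1.png",p[:,:,::-1]);np.savez("w1.npz",p=p,d=d)
print(s["clock"],s["qpos"].round(2),s["position"])
C=w2c(wcloud(d,s))*1000;ok=d>0
sel=lambda *b:C[ok&np.all([(C[...,i]>b[2*i])&(C[...,i]<b[2*i+1]) for i in range(3)],0)]
q=lambda P:[np.percentile(P[:,i],[1,50,99]).round(1) for i in range(3)]
print("knob",q(sel(-110,-38,-10,60,95,140)));print("towertop",q(sel(-36,0,0,60,119,132)))
R=sel(0,55,-65,10,50,82);print("rail",q(R),rect(R/1000));print("base",q(sel(-70,70,-90,-20,12,24)))
go(c2w(-.062,.0274,.160),down(-13.2))
E
```

```text
2.1 [ 0.34  0.28  1.64 -0.    1.22  1.51] [0.49521209 0.24789672 0.24934561]
knob [array([-83. , -63.7, -39.2]), array([ 9.8, 29.6, 45.1]), array([102.9, 122.1, 129.7])]
towertop [array([-33.4, -17.4,  -3.7]), array([12.9, 27.1, 40.1]), array([119.3, 123.8, 125.4])]
rail [array([18.6, 30.5, 42.4]), array([-64. , -23.9,   9.3]), array([58.5, 69.1, 78. ])] (array([ 30.6, -27.5]), array([75. , 24.2]), 89.6)
base [array([-68.7,  -9.9,  69.2]), array([-89.1, -54.2, -21. ]), array([16.3, 17.9, 19.7])]
dp [-0.034  0.035  0.444] rows>= 2.0 rot [-0.06 -0.03  6.34] rows>= 5.0
```

View pics/w1.png

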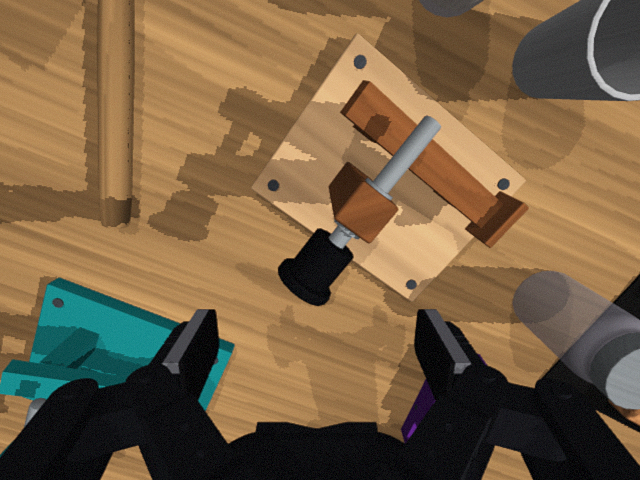

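The wrist view shows the knob at (318,268) and the tower at (362,203), with the rail behind it and the stop at (497,218). Depth confirms the cradle pose. The turn limit is 1.0 per row, so I turn in smaller steps, then descend and grip.

>>> servo_tool([
  {"dp": [-0.034,0.035,0],"delta_rot": [0,0,0.905],"fingers": 1},
  {"dp": [0,0,0],"delta_rot": [0,0,0.905],"fingers": 1},
  {"dp": [0,0,0],"delta_rot": [0,0,0.905],"fingers": 1},
  {"dp": [0,0,0],"delta_rot": [0,0,0.905],"fingers": 1},
  {"dp": [0,0,0],"delta_rot": [0,0,0.905],"fingers": 1},
])

```text
clock: 2.65
position: [0.4913, 0.2369, 0.2494]
ee_rot: [0.0, 1.0, -0.027, -0.0]
contact_force: [0.3, -0.8, -0.3]
width: 0.0856
gripper_force: 0.0
```

>>> servo_tool([
  {"dp": [0,0,0],"delta_rot": [0,0,0.905],"fingers": 1},
  {"dp": [0,0,0],"delta_rot": [0,0,0.905],"fingers": 1},
  {"dp": [0,0,0.111],"delta_rot": [0,0,0],"fingers": 1},
  {"dp": [0,0,0.111],"delta_rot": [0,0,0],"fingers": 1},
  {"dp": [0,0,0.111],"delta_rot": [0,0,0],"fingers": 1},
])

```text
clock: 3.15
position: [0.4913, 0.2368, 0.1824]
ee_rot: [0.0, 0.993, -0.116, -0.0]
contact_force: [0.0, -0.1, 1.1]
width: 0.085
gripper_force: 0.0
```

>>> servo_tool([
  {"dp": [0,0,0.111],"delta_rot": [0,0,0],"fingers": 1},
  {"dp": [0,0,0],"delta_rot": [0,0,0],"fingers": 1},
])

```text
clock: 3.35
position: [0.4894, 0.2361, 0.158]
ee_rot: [0.002, 0.993, -0.116, -0.003]
contact_force: [-0.3, -0.6, -0.8]
width: 0.0853
gripper_force: 0.0
```

```bash
sed -i 's/^CR=.*/CR=np.array([.5485,.2043]); CY=np.deg2rad(-13.2); RX=.030 # cradle centre, yaw; rail line/' h.py; python3 - <<'E'
from h import *
s=readout.get_state();print(s["clock"],s["qpos"].round(2),w2c(s["position"])); go(c2w(-.062,.0274,.160),down(-13.2))
E
```

```text
3.35 [ 0.32  0.35  1.78 -0.    1.01  2.12] [-0.06481851  0.01750013  0.15803553]
dp [ 0.014 -0.049 -0.01 ] rows>= 1.0 rot [ 0.04  0.06 -0.01] rows>= 1.0
```

>>> servo_tool([
  {"dp": [0.014,-0.049,0],"delta_rot": [0,0,0],"fingers": 1},
  {"dp": [0,0,0],"delta_rot": [0,0,0],"fingers": 1},
  {"dp": [0,0,0],"delta_rot": [0,0,0],"fingers": 1},
])

```text
clock: 3.65
position: [0.4975, 0.2466, 0.1623]
ee_rot: [-0.001, 0.993, -0.115, 0.001]
contact_force: [-0.0, -0.2, -0.1]
width: 0.0855
gripper_force: 0.0
```

```bash
python3 - <<'E'
from h import *
s=readout.get_state();print(s["clock"],w2c(s["position"])); go(c2w(-.062,.0274,.160),down(-13.2))
E
```

```text
3.65 [-0.05926871  0.0295714   0.16232111]
dp [-0.014  0.011  0.012] rows>= 1.0 rot [-0.01 -0.02 -0.01] rows>= 1.0
```

>>> servo_tool([
  {"dp": [-0.014,0.011,0.012],"delta_rot": [0,0,0],"fingers": 0.6},
  {"dp": [0,0,0],"delta_rot": [0,0,0],"fingers": 0.2},
  {"dp": [0,0,0],"delta_rot": [0,0,0],"fingers": 0.2},
  {"dp": [0,0,0],"delta_rot": [0,0,0],"fingers": 0.2},
  {"dp": [0,0,0],"delta_rot": [0,0,0],"fingers": 0.2},
], force=60)

```text
clock: 4.15
position: [0.4934, 0.2447, 0.1591]
ee_rot: [-0.0, 0.993, -0.116, 0.0]
contact_force: [-0.6, 1.0, 3.1]
width: 0.0287
gripper_force: 58.9
```

>>> servo_tool([
  {"dp": [0,0,0],"delta_rot": [0,0,0],"fingers": 0.2},
  {"dp": [0,0,0],"delta_rot": [0,0,0],"fingers": 0.2},
])

```text
clock: 4.35
position: [0.4934, 0.2447, 0.1591]
ee_rot: [-0.0, 0.993, -0.116, 0.0]
contact_force: [-1.1, 0.9, 4.2]
width: 0.0283
gripper_force: 58.9
```

```bash
python3 - <<'E'
from h import *
s=readout.get_state();print(s["clock"],w2c(s["position"]),s["width"],s["gripper_force"],s["contact_force"]); go(c2w(-.062,.0274,.160),down(-13.2))
E
```

```text
4.35 [-0.06285654  0.02672115  0.15905291] 0.028321199898104756 58.93980860710144 [-1.10191832  0.940567    4.17556826]
dp [ 0.004 -0.003 -0.005] rows>= 1.0 rot [-0.   -0.   -0.02] rows>= 1.0
```

>>> servo_tool([
  {"dp": [-0.038,0,0],"delta_rot": [0,0,0],"fingers": 0.2},
  {"dp": [-0.038,0,0],"delta_rot": [0,0,0],"fingers": 0.2},
  {"dp": [-0.038,0,0],"delta_rot": [0,0,0],"fingers": 0.2},
  {"dp": [-0.038,0,0],"delta_rot": [0,0,0],"fingers": 0.2},
  {"dp": [-0.038,0,0],"delta_rot": [0,0,0],"fingers": 0.2},
])

```text
clock: 4.85
position: [0.4553, 0.2538, 0.1591]
ee_rot: [-0.001, 0.993, -0.116, -0.0]
contact_force: [-1.0, 2.1, 4.6]
width: 0.0286
gripper_force: 59.7
```

>>> servo_tool([
  {"dp": [-0.038,0,0],"delta_rot": [0,0,0],"fingers": 0.2},
  {"dp": [0,0,0],"delta_rot": [0,0,0],"fingers": 0.2},
  {"dp": [0,0,0],"delta_rot": [0,0,0],"fingers": 0.2},
  {"dp": [0,0,0],"delta_rot": [0,0,0],"fingers": 0.2},
])

```text
clock: 5.25
position: [0.4495, 0.2553, 0.1591]
ee_rot: [-0.0, 0.993, -0.115, 0.001]
contact_force: [4.8, -0.9, 3.6]
width: 0.0284
gripper_force: 60.8
```

```bash
python3 - <<'E'
from h import *
s=readout.get_state();print(s["clock"],w2c(s["position"]),s["width"],s["gripper_force"],s["contact_force"])
E
```

```text
5.25 [-0.10804913  0.02699307  0.15906789] 0.02841682922343505 60.761146545410156 [ 4.79610518 -0.89524073  3.61686975]
```

>>> servo_tool([
  {"dp": [0,0,0],"delta_rot": [0,0,0],"fingers": 1},
  {"dp": [0,0,0],"delta_rot": [0,0,0],"fingers": 1},
  {"dp": [0,0,0],"delta_rot": [0,0,0],"fingers": 1},
  {"dp": [0,0,0],"delta_rot": [0,0,0],"fingers": 1},
  {"dp": [0,0,-0.1],"delta_rot": [0,0,0],"fingers": 1},
])

```text
clock: 5.75
position: [0.4469, 0.2542, 0.1764]
ee_rot: [0.002, 0.993, -0.116, -0.003]
contact_force: [-0.1, 0.4, 0.5]
width: 0.0852
gripper_force: 0.0
```

>>> servo_tool([
  {"dp": [0,0,-0.2],"delta_rot": [0,0,0],"fingers": 1},
  {"dp": [0,0,-0.2],"delta_rot": [0,0,0],"fingers": 1},
  {"dp": [0,0,-0.1],"delta_rot": [0,0,0],"fingers": 1},
  {"dp": [0,0,0],"delta_rot": [0,0,0],"fingers": 1},
  {"dp": [0,0,0],"delta_rot": [0,0,0],"fingers": 1},
])

```text
clock: 6.25
position: [0.4485, 0.2548, 0.2782]
ee_rot: [0.0, 0.993, -0.116, -0.0]
contact_force: [-0.8, -0.9, -0.9]
width: 0.0853
gripper_force: 0.0
```

```bash
python3 - <<'E'
from h import *
s=readout.get_state();p,d=imaging.get_image("wrist");cv2.imwrite("pics/w2.png",p[:,:,::-1])
print(s["clock"],w2c(s["position"]),s["qpos"].round(2))
C=w2c(wcloud(d,s))*1000;ok=d>0
sel=lambda *b:C[ok&np.all([(C[...,i]>b[2*i])&(C[...,i]<b[2*i+1]) for i in range(3)],0)]
print("knob",[np.percentile(sel(-160,-38,-10,60,98,140)[:,i],[1,50,99]).round(1) for i in range(3)])
R=sel(0,60,-65,10,50,82);print("rail",rect(R/1000));print("bolt past tower",len(sel(0,60,15,40,100,125)))
go([.5875,-.1954,.24],down(105.6))
E
```

```text
6.25 [-0.10892413  0.02636925  0.27823958] [0.38 0.2  1.67 0.   1.27 2.18]
knob [array([-127.8,  -97.9,  -39.3]), array([ 9.4, 26.1, 43.6]), array([104.5, 118.9, 129.4])]
rail (array([ 30.5, -27.5]), array([74.9, 24.7]), 89.6)
bolt past tower 16
dp [1.196 2.03  0.188] rows>= 10.0 rot [-1.000e-02  3.000e-02 -2.075e+01] rows>= 14.0
```

The knob moved 45 mm (its outer edge went from −83 to −128), so it is fully out. Now to the car.

>>> servo_tool([
  {"dp": [0.0997,0.1692,0],"delta_rot": [0,0,0],"fingers": 1},
  {"dp": [0.0997,0.1692,0],"delta_rot": [0,0,0],"fingers": 1},
  {"dp": [0.0997,0.1692,0],"delta_rot": [0,0,0],"fingers": 1},
  {"dp": [0.0997,0.1692,0],"delta_rot": [0,0,0],"fingers": 1},
  {"dp": [0.0997,0.1692,0],"delta_rot": [0,0,0],"fingers": 1},
])

```text
clock: 6.8
position: [0.5064, 0.066, 0.2766]
ee_rot: [0.0, 0.993, -0.116, -0.002]
contact_force: [0.9, 0.2, -0.9]
width: 0.0854
gripper_force: 0.0
```

>>> servo_tool([
  {"dp": [0.0997,0.1692,0],"delta_rot": [0,0,0],"fingers": 1},
  {"dp": [0.0997,0.1692,0],"delta_rot": [0,0,0],"fingers": 1},
  {"dp": [0.0997,0.1692,0],"delta_rot": [0,0,0],"fingers": 1},
  {"dp": [0.0997,0.1692,0],"delta_rot": [0,0,0],"fingers": 1},
  {"dp": [0.0997,0.1692,0],"delta_rot": [0,0,0],"fingers": 1},
])

```text
clock: 7.3
position: [0.5647, -0.1215, 0.2763]
ee_rot: [-0.001, 0.993, -0.116, -0.002]
contact_force: [0.9, 0.7, -0.5]
width: 0.0857
gripper_force: 0.0
```

>>> servo_tool([
  {"dp": [0.0997,0.1692,0],"delta_rot": [0,0,0],"fingers": 1},
  {"dp": [0.0997,0.1692,0],"delta_rot": [0,0,0],"fingers": 1},
  {"dp": [0,0,0],"delta_rot": [0,0,-0.988],"fingers": 1},
  {"dp": [0,0,0],"delta_rot": [0,0,-0.988],"fingers": 1},
  {"dp": [0,0,0],"delta_rot": [0,0,-0.988],"fingers": 1},
])

```text
clock: 7.8
position: [0.5878, -0.1955, 0.2758]
ee_rot: [-0.001, 0.999, 0.034, -0.002]
contact_force: [-0.0, 0.2, 0.3]
width: 0.0853
gripper_force: 0.0
```

>>> servo_tool([
  {"dp": [0,0,0],"delta_rot": [0,0,-0.988],"fingers": 1},
  {"dp": [0,0,0],"delta_rot": [0,0,-0.988],"fingers": 1},
  {"dp": [0,0,0],"delta_rot": [0,0,-0.988],"fingers": 1},
  {"dp": [0,0,0],"delta_rot": [0,0,-0.988],"fingers": 1},
  {"dp": [0,0,0],"delta_rot": [0,0,-0.988],"fingers": 1},
])

```text
clock: 8.3
position: [0.5878, -0.1948, 0.2761]
ee_rot: [-0.002, 0.961, 0.278, -0.002]
contact_force: [-0.4, 0.4, 0.2]
width: 0.0854
gripper_force: 0.0
```

>>> servo_tool([
  {"dp": [0,0,0],"delta_rot": [0,0,-0.988],"fingers": 1},
  {"dp": [0,0,0],"delta_rot": [0,0,-0.988],"fingers": 1},
  {"dp": [0,0,0],"delta_rot": [0,0,-0.988],"fingers": 1},
  {"dp": [0,0,0],"delta_rot": [0,0,-0.988],"fingers": 1},
  {"dp": [0,0,0],"delta_rot": [0,0,-0.988],"fingers": 1},
])

```text
clock: 8.8
position: [0.5878, -0.1948, 0.2761]
ee_rot: [-0.002, 0.864, 0.504, -0.001]
contact_force: [0.1, 0.6, -0.6]
width: 0.0852
gripper_force: 0.0
```

>>> servo_tool([
  {"dp": [0,0,0],"delta_rot": [0,0,-0.988],"fingers": 1},
  {"dp": [0,0,0],"delta_rot": [0,0,-0.988],"fingers": 1},
  {"dp": [0,0,0],"delta_rot": [0,0,-0.988],"fingers": 1},
  {"dp": [0,0,0],"delta_rot": [0,0,-0.988],"fingers": 1},
  {"dp": [0,0,0],"delta_rot": [0,0,-0.988],"fingers": 1},
])

```text
clock: 9.3
position: [0.5878, -0.1948, 0.2761]
ee_rot: [-0.002, 0.714, 0.7, -0.001]
contact_force: [0.8, -0.1, -0.5]
width: 0.0852
gripper_force: 0.0
```

>>> servo_tool([
  {"dp": [0,0,0],"delta_rot": [0,0,-0.988],"fingers": 1},
  {"dp": [0,0,0],"delta_rot": [0,0,-0.988],"fingers": 1},
  {"dp": [0,0,0],"delta_rot": [0,0,-0.988],"fingers": 1},
  {"dp": [0,0,0],"delta_rot": [0,0,0],"fingers": 1},
  {"dp": [0,0,0],"delta_rot": [0,0,0],"fingers": 1},
])

```text
clock: 9.8
position: [0.5881, -0.195, 0.2771]
ee_rot: [-0.001, 0.605, 0.796, -0.0]
contact_force: [0.6, -0.0, 0.1]
width: 0.0859
gripper_force: 0.0
```

```bash
python3 - <<'E'
from h import *
s=readout.get_state();p,d=imaging.get_image("wrist");cv2.imwrite("pics/w3.png",p[:,:,::-1]);np.savez("w3.npz",p=p,d=d)
print(s["clock"],s["position"],s["qpos"].round(2))
W=wcloud(d,s);x,y,z=np.moveaxis(W,-1,0)
m=((d>0)&(np.hypot(x-.5835,y+.181)<.095)&(z>.012)&(z<.045)).astype(np.uint8)
k,l,st,_=cv2.connectedComponentsWithStats(m);i=1+st[1:,4].argmax();P=W[l==i];print(len(P),rect(P),np.percentile(P[:,2],[2,50,98]),st[i])
T=P[P[:,2]>.03];print("top",rect(T)); N=P[(P[:,2]>.016)&(P[:,2]<.025)];print("notch/side",rect(N))
E
```

```text
9.8 [ 0.58812234 -0.19498583  0.27708556] [-0.43  0.36  1.45 -0.    1.34 -0.7 ]
6695 (array([ 584.1, -183.2]), array([ 44.1, 139.6]), 15.7) [0.01986102 0.03459655 0.03619359] [ 292  124   50  150 6695]
top (array([ 584.2, -183.2]), array([ 44. , 139.6]), 15.6)
notch/side (array([ 571.4, -138.4]), array([44. , 46.4]), 16.0)
```

View pics/w3.png

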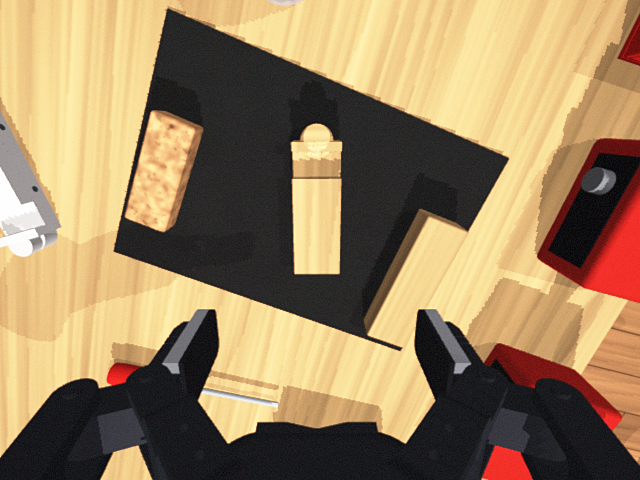

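The wrist view shows the car at (317,210), aligned with the tool: cockpit notch at (316,160), round nose at (317,132), square tail at (316,272). The blank is at (420,270) and clear of the fingers. Descending.

>>> servo_tool([
  {"dp": [-0.0125,0,0.15],"delta_rot": [0,0,0],"fingers": 0.8},
  {"dp": [0,0,0.2],"delta_rot": [0,0,0],"fingers": 0.8},
  {"dp": [0,0,0.2],"delta_rot": [0,0,0],"fingers": 0.8},
  {"dp": [0,0,0.15],"delta_rot": [0,0,0],"fingers": 0.8},
  {"dp": [0,0,0.1],"delta_rot": [0,0,0],"fingers": 0.8},
])

```text
clock: 10.35
position: [0.5879, -0.1969, 0.1157]
ee_rot: [-0.002, 0.605, 0.796, -0.0]
contact_force: [0.4, 1.1, 0.4]
width: 0.068
gripper_force: 0.0
```

>>> servo_tool([
  {"dp": [0,0,0.06],"delta_rot": [0,0,0],"fingers": 0.8},
  {"dp": [0,0,0],"delta_rot": [0,0,0],"fingers": 0.8},
  {"dp": [0,0,0],"delta_rot": [0,0,0],"fingers": 0.8},
])

```text
clock: 10.65
position: [0.5898, -0.1979, 0.1073]
ee_rot: [0.001, 0.605, 0.796, 0.0]
contact_force: [-0.4, -0.4, 0.5]
width: 0.0685
gripper_force: 0.0
```

```bash
python3 - <<'E'
from h import *
s=readout.get_state();print(s["clock"],s["position"],s["width"])
go([.5882,-.1976,.079],down(105.6))
E
```

```text
10.65 [ 0.58981393 -0.19786192  0.10730443] 0.06852273951539506
dp [ 0.004 -0.008  0.142] rows>= 1.0 rot [ 0.01  0.01 -0.  ] rows>= 1.0
```

>>> servo_tool([
  {"dp": [0.004,-0.006,0.06],"delta_rot": [0,0,0],"fingers": 0.8},
  {"dp": [0,0,0.05],"delta_rot": [0,0,0],"fingers": 0.8},
  {"dp": [0,0,0.03],"delta_rot": [0,0,0],"fingers": 0.8},
  {"dp": [0,0,0],"delta_rot": [0,0,0],"fingers": 0.8},
  {"dp": [0,0,0],"delta_rot": [0,0,0],"fingers": 0.8},
])

```text
clock: 11.15
position: [0.5879, -0.1972, 0.0785]
ee_rot: [-0.0, 0.605, 0.797, -0.0]
contact_force: [0.0, -0.3, 0.1]
width: 0.0684
gripper_force: 0.0
```

>>> servo_tool([
  {"dp": [0,0,0],"delta_rot": [0,0,0],"fingers": 0.3},
  {"dp": [0,0,0],"delta_rot": [0,0,0],"fingers": 0.3},
  {"dp": [0,0,0],"delta_rot": [0,0,0],"fingers": 0.3},
  {"dp": [0,0,0],"delta_rot": [0,0,0],"fingers": 0.3},
], force=40)

```text
clock: 11.55
position: [0.5883, -0.1973, 0.0792]
ee_rot: [0.001, 0.605, 0.797, 0.0]
contact_force: [0.1, 0.4, 2.7]
width: 0.0434
gripper_force: 43.1
```

```bash
python3 - <<'E'
from h import *
s=readout.get_state();print(s["clock"],s["position"],s["width"],s["gripper_force"],s["contact_force"])
go([.5882,-.1976,.079],down(105.6))
E
```

```text
11.55 [ 0.58834341 -0.19734777  0.07924839] 0.04342919820952961 43.12993861734867 [0.11554873 0.42505134 2.73916584]
dp [-0.001 -0.001  0.001] rows>= 1.0 rot [0.01 0.01 0.  ] rows>= 1.0
```

Gripped, 43.4 mm wide. Now lift.

>>> servo_tool([
  {"dp": [0,0,-0.1],"delta_rot": [0,0,0],"fingers": 0.3},
  {"dp": [0,0,-0.2],"delta_rot": [0,0,0],"fingers": 0.3},
  {"dp": [0,0,-0.2],"delta_rot": [0,0,0],"fingers": 0.3},
  {"dp": [0,0,-0.2],"delta_rot": [0,0,0],"fingers": 0.3},
  {"dp": [0,0,-0.2],"delta_rot": [0,0,0],"fingers": 0.3},
])

```text
clock: 12.05
position: [0.5873, -0.1969, 0.2597]
ee_rot: [-0.001, 0.605, 0.797, -0.0]
contact_force: [0.5, -0.9, -0.9]
width: 0.0434
gripper_force: 42.7
```

>>> servo_tool([
  {"dp": [0,0,-0.1],"delta_rot": [0,0,0],"fingers": 0.3},
  {"dp": [0,0,0],"delta_rot": [0,0,0],"fingers": 0.3},
  {"dp": [0,0,0],"delta_rot": [0,0,0],"fingers": 0.3},
])

```text
clock: 12.35
position: [0.5873, -0.1969, 0.2777]
ee_rot: [-0.001, 0.605, 0.797, -0.0]
contact_force: [0.5, 0.4, -3.3]
width: 0.0437
gripper_force: 42.9
```

```bash
cat >> h.py <<'E'
GR=np.array([.0148,0,.0762])        # car origin in tool
def place(h,y=0,x=0):
    """TCP pose with the car y along, x across and h above its seat"""
    rot=down(76.8,14); rr=Ro.from_euler('z',-13.2,degrees=True)*Ro.from_euler('x',14,degrees=True)
    return c2w(RX,0,.075)+rr.apply([x,y,h])-rot.apply(GR),rot
E
python3 - <<'E'
from h import *
s=readout.get_state();print(s["clock"],s["position"],s["width"],s["gripper_force"])
p,r=place(.06); print(p,r.as_matrix()@[0,0,1]); go(p,tool()[0]); go(p,r)
E
```

```text
12.35 [ 0.58729462 -0.19689024  0.27768411] 0.043657056275371 42.8717502951622
[0.56690406 0.15138932 0.20357383] [ 0.05524308  0.23553005 -0.97029573]
dp [1.704 0.371 0.372] rows>= 8.0 rot [0. 0. 0.] rows>= 0.0
dp [1.704 0.371 0.372] rows>= 8.0 rot [-0.63  2.39  5.  ] rows>= 4.0
```

>>> servo_tool([
  {"dp": [0.142,0.031,0],"delta_rot": [0,0,0],"fingers": 0.3},
  {"dp": [0.142,0.031,0],"delta_rot": [0,0,0],"fingers": 0.3},
  {"dp": [0.142,0.031,0],"delta_rot": [0,0,0],"fingers": 0.3},
  {"dp": [0.142,0.031,0],"delta_rot": [0,0,0],"fingers": 0.3},
  {"dp": [0.142,0.031,0],"delta_rot": [0,0,0],"fingers": 0.3},
])

```text
clock: 12.85
position: [0.5782, -0.0508, 0.2756]
ee_rot: [-0.003, 0.605, 0.796, -0.001]
contact_force: [0.8, -0.4, -2.3]
width: 0.0435
gripper_force: 42.8
```

>>> servo_tool([
  {"dp": [0.142,0.031,0],"delta_rot": [0,0,0],"fingers": 0.3},
  {"dp": [0.142,0.031,0],"delta_rot": [0,0,0],"fingers": 0.3},
  {"dp": [0.142,0.031,0],"delta_rot": [0,0,0],"fingers": 0.3},
  {"dp": [0.142,0.031,0],"delta_rot": [0,0,0],"fingers": 0.3},
  {"dp": [0.142,0.031,0],"delta_rot": [0,0,0],"fingers": 0.3},
])

```text
clock: 13.35
position: [0.5698, 0.0941, 0.2756]
ee_rot: [-0.002, 0.605, 0.797, -0.002]
contact_force: [0.2, 0.6, -1.5]
width: 0.0433
gripper_force: 42.8
```

>>> servo_tool([
  {"dp": [0.142,0.031,0],"delta_rot": [0,0,0],"fingers": 0.3},
  {"dp": [0.142,0.031,0],"delta_rot": [0,0,0],"fingers": 0.3},
  {"dp": [0,0,0],"delta_rot": [-0.105,0.398,0.833],"fingers": 0.3},
  {"dp": [0,0,0],"delta_rot": [-0.105,0.398,0.833],"fingers": 0.3},
  {"dp": [0,0,0],"delta_rot": [-0.105,0.398,0.833],"fingers": 0.3},
])

```text
clock: 13.85
position: [0.5666, 0.1516, 0.2754]
ee_rot: [-0.04, 0.699, 0.713, 0.047]
contact_force: [-0.4, -0.1, -1.9]
width: 0.0436
gripper_force: 42.7
```

>>> servo_tool([
  {"dp": [0,0,0],"delta_rot": [-0.105,0.398,0.833],"fingers": 0.3},
  {"dp": [0,0,0],"delta_rot": [-0.105,0.398,0.833],"fingers": 0.3},
  {"dp": [0,0,0],"delta_rot": [-0.105,0.398,0.833],"fingers": 0.3},
  {"dp": [0,0,0],"delta_rot": [0,0,0],"fingers": 0.3},
  {"dp": [0,0,0],"delta_rot": [0,0,0],"fingers": 0.3},
])

```text
clock: 14.35
position: [0.5671, 0.1508, 0.2767]
ee_rot: [-0.076, 0.778, 0.617, 0.094]
contact_force: [0.5, -0.7, -1.4]
width: 0.0433
gripper_force: 42.8
```

>>> servo_tool([
  {"dp": [0,0,0],"delta_rot": [0,0,0],"fingers": 0.3},
])

```text
clock: 14.45
position: [0.5677, 0.1512, 0.2776]
ee_rot: [-0.075, 0.777, 0.617, 0.095]
contact_force: [0.1, 0.0, -2.4]
width: 0.0435
gripper_force: 42.8
```

```bash
python3 - <<'E'
from h import *
s=readout.get_state();print(s["clock"],s["position"],s["width"],s["gripper_force"],s["qpos"].round(2))
p,r=place(.04); print(p); go(p,r)
P,d=imaging.get_image("wrist");cv2.imwrite("pics/w4.png",P[:,:,::-1])
E
```

```text
14.45 [0.56767112 0.15118168 0.27764609] 0.04346351563540395 42.757581397891045 [0.02 0.27 1.6  0.25 1.22 0.17]
[0.56800892 0.15609992 0.18416792]
dp [-0.089 -0.004  0.459] rows>= 2.0 rot [-0.    0.01  0.01] rows>= 1.0
```

View pics/w4.png

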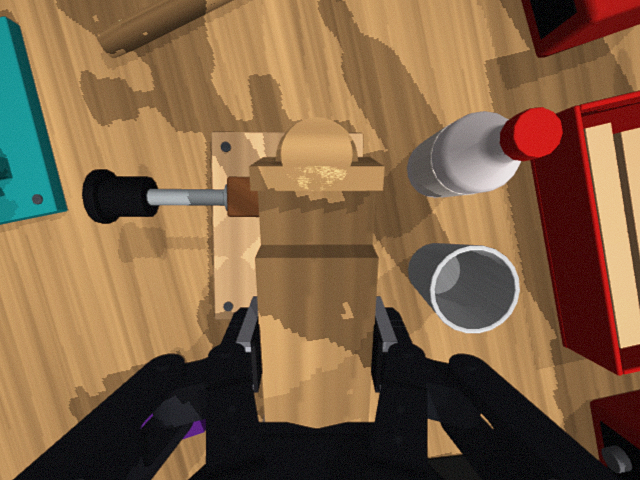

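The car is held squarely: notch at (317,225), nose at (316,150). The knob at (105,197) is still out, and the tower at (240,195) is to the left of the car. Lowering to 40 mm above the seat and checking the car in the hand.

>>> servo_tool([
  {"dp": [-0.022,-0.001,0.1],"delta_rot": [0,0,0],"fingers": 0.3},
  {"dp": [-0.022,-0.001,0.15],"delta_rot": [0,0,0],"fingers": 0.3},
  {"dp": [-0.022,-0.001,0.13],"delta_rot": [0,0,0],"fingers": 0.3},
  {"dp": [-0.022,-0.001,0.08],"delta_rot": [0,0,0],"fingers": 0.3},
  {"dp": [0,0,0],"delta_rot": [0,0,0],"fingers": 0.3},
])

```text
clock: 15.0
position: [0.5668, 0.1565, 0.1824]
ee_rot: [-0.077, 0.778, 0.617, 0.093]
contact_force: [-0.8, 0.8, -1.7]
width: 0.0434
gripper_force: 42.6
```

>>> servo_tool([
  {"dp": [0,0,0],"delta_rot": [0,0,0],"fingers": 0.3},
  {"dp": [0,0,0],"delta_rot": [0,0,0],"fingers": 0.3},
])

```text
clock: 15.2
position: [0.5695, 0.1565, 0.1865]
ee_rot: [-0.074, 0.778, 0.617, 0.097]
contact_force: [0.7, 0.8, -2.0]
width: 0.0435
gripper_force: 42.6
```

```bash
python3 - <<'E'
from h import *
s=readout.get_state();r,p=tool(s);P,d=imaging.get_image("wrist")
T=r.inv().apply((wcloud(d,s)-p).reshape(-1,3))*1000; T=T[(d>0).ravel()]
b=T[(T[:,0]>20)&(T[:,0]<100)&(abs(T[:,1])<26)&(T[:,2]>38)&(T[:,2]<75)]
top=b[b[:,2]<50]; fl=b[(b[:,2]>54)&(b[:,2]<64)&(b[:,0]<63)]
print("top z",np.median(top[:,2]),"y",np.percentile(top[:,1],[1,99]),"x",np.percentile(top[:,0],[1,99]))
print("floor z",np.median(fl[:,2]),"x",np.percentile(fl[:,0],[1,50,99]),"y",np.percentile(fl[:,1],[1,99]))
a=top[top[:,0]<35]; print("pitch",np.polyfit(a[:,0],a[:,2],1), "expect top 44.2, notch x 37.8..61.8")
C=w2c(wcloud(d,s))*1000; k=C[(d>0)&(C[...,0]<-38)&(abs(C[...,1]-27)<30)&(C[...,2]>98)&(C[...,2]<140)]
print("knob x",np.percentile(k[:,0],[1,99]),"tower",[np.percentile(k2,[1,99]) for k2 in C[(d>0)&(C[...,2]>119)&(C[...,2]<130)&(C[...,0]>-36)&(C[...,0]<2)&(C[...,1]>5)&(C[...,1]<50)].T])
print(s["clock"],p,s["width"]);pp,rr=place(.012);go(pp,rr)
E
```

```text
top z 44.28584625513405 y [-21.56646551  21.26874945] x [20.43672627 83.31478826]
floor z 58.19795298821729 x [37.64345367 48.1854045  58.94597832] y [-21.6895182   21.37346816]
pitch [1.49569194e-03 4.42043729e+01] expect top 44.2, notch x 37.8..61.8
knob x [-121.01647581  -39.23997144] tower [array([-33.53724924,  -3.42693918]), array([12.47184321, 39.65668188]), array([119.29944902, 125.34620343])]
15.2 [0.56945908 0.15649279 0.18647021] 0.04350783570512967
dp [-0.006 -0.007  0.151] rows>= 1.0 rot [ 0.04 -0.01  0.01] rows>= 1.0
```

```bash
python3 - <<'E'
from h import *
for n in("scene","wrist"):
    s=readout.get_state();P,d=imaging.get_image(n);C=w2c(cloud(n,d) if n=="scene" else wcloud(d,s))*1000
    m=(d>0)&(C[...,0]<-38)&(C[...,0]>-160)&(abs(C[...,1]-27)<24)&(C[...,2]>98)&(C[...,2]<140)
    print(n,m.sum(),np.percentile(C[m][:,0],[0,1,5,50]).round(1)); v,u=np.where(m);print(u.min(),u.max(),v.min(),v.max())
pp,rr=place(.012);go(pp,rr)
cv2.imwrite("pics/w5.png",P[:,:,::-1])
E
```

```text
scene 537 [-127.8 -127.3 -124.8  -98.8]
386 432 309 335
wrist 6998 [-123.5 -121.1 -106.3  -91. ]
0 169 163 240
dp [-0.005 -0.006  0.15 ] rows>= 1.0 rot [ 0.04 -0.01  0.01] rows>= 1.0
```

The knob is still fully out; it was only cut off at the wrist image edge. Continuing down.

>>> servo_tool([
  {"dp": [-0.002,-0.003,0.04],"delta_rot": [0,0,0],"fingers": 0.3},
  {"dp": [-0.002,-0.003,0.04],"delta_rot": [0,0,0],"fingers": 0.3},
  {"dp": [0,0,0.04],"delta_rot": [0,0,0],"fingers": 0.3},
  {"dp": [0,0,0.03],"delta_rot": [0,0,0],"fingers": 0.3},
  {"dp": [0,0,0],"delta_rot": [0,0,0],"fingers": 0.3},
])

```text
clock: 15.85
position: [0.5681, 0.1631, 0.1544]
ee_rot: [-0.076, 0.778, 0.617, 0.095]
contact_force: [-0.4, 0.7, -2.0]
width: 0.0433
gripper_force: 42.7
```

>>> servo_tool([
  {"dp": [0,0,0],"delta_rot": [0,0,0],"fingers": 0.3},
  {"dp": [0,0,0],"delta_rot": [0,0,0],"fingers": 0.3},
])

```text
clock: 16.05
position: [0.5691, 0.1629, 0.156]
ee_rot: [-0.075, 0.778, 0.617, 0.096]
contact_force: [-0.2, 0.7, -2.0]
width: 0.0433
gripper_force: 42.7
```

```bash
python3 - <<'E'
from h import *
s=readout.get_state();print(s["clock"],s["position"],s["contact_force"]);pp,rr=place(0);go(pp,rr)
E
```

```text
16.05 [0.56911598 0.16286929 0.15604283] [-0.19678807  0.66767218 -1.96197332]
dp [0.001 0.002 0.055] rows>= 1.0 rot [ 0.02 -0.    0.01] rows>= 1.0
```

>>> servo_tool([
  {"dp": [0.001,0.002,0.015],"delta_rot": [0,0,0],"fingers": 0.3},
  {"dp": [0,0,0.015],"delta_rot": [0,0,0],"fingers": 0.3},
  {"dp": [0,0,0.01],"delta_rot": [0,0,0],"fingers": 0.3},
  {"dp": [0,0,0.005],"delta_rot": [0,0,0],"fingers": 0.3},
  {"dp": [0,0,0],"delta_rot": [0,0,0],"fingers": 0.3},
])

```text
clock: 16.55
position: [0.5697, 0.1651, 0.1469]
ee_rot: [-0.075, 0.778, 0.617, 0.096]
contact_force: [-0.2, 0.6, -1.8]
width: 0.0435
gripper_force: 42.7
```

>>> servo_tool([
  {"dp": [0,0,0.005],"delta_rot": [0,0,0],"fingers": 0.3},
  {"dp": [0,0,0],"delta_rot": [0,0,0],"fingers": 0.3},
])

```text
clock: 16.75
position: [0.5698, 0.1653, 0.1461]
ee_rot: [-0.075, 0.778, 0.617, 0.096]
contact_force: [-0.5, -0.8, -1.6]
width: 0.043
gripper_force: 42.7
```

>>> servo_tool([
  {"dp": [0,0,0.005],"delta_rot": [0,0,0],"fingers": 0.3},
  {"dp": [0,0,0],"delta_rot": [0,0,0],"fingers": 0.3},
])

```text
clock: 16.95
position: [0.57, 0.1655, 0.1456]
ee_rot: [-0.075, 0.778, 0.617, 0.096]
contact_force: [-1.9, -1.2, 1.0]
width: 0.0438
gripper_force: 43.0
```

```bash
python3 - <<'E'
from h import *
s=readout.get_state();print(s["clock"],s["position"],s["contact_force"]);pp,rr=place(0);go(pp,rr)
E
```

```text
16.95 [0.5700046  0.1654759  0.14564944] [-1.85618727 -1.18794841  0.98652882]
dp [0.    0.001 0.002] rows>= 1.0 rot [ 0.02 -0.    0.01] rows>= 1.0
```

Contact made, at the expected height. One small press, then release.

>>> servo_tool([
  {"dp": [0,0,0.004],"delta_rot": [0,0,0],"fingers": 0.3},
  {"dp": [0,0,0],"delta_rot": [0,0,0],"fingers": 0.3},
  {"dp": [0,0,0],"delta_rot": [0,0,0],"fingers": 0.65},
  {"dp": [0,0,0],"delta_rot": [0,0,0],"fingers": 0.65},
  {"dp": [0,0,0],"delta_rot": [0,0,0],"fingers": 0.65},
])

```text
clock: 17.45
position: [0.57, 0.1658, 0.1444]
ee_rot: [-0.075, 0.778, 0.617, 0.096]
contact_force: [0.4, -0.3, 0.5]
width: 0.0555
gripper_force: 0.0
```

>>> servo_tool([
  {"dp": [0,0,0],"delta_rot": [0,0,0],"fingers": 0.65},
  {"dp": [0,0,-0.05],"delta_rot": [0,0,0],"fingers": 0.65},
  {"dp": [0,0,-0.1],"delta_rot": [0,0,0],"fingers": 0.65},
  {"dp": [0,0,-0.15],"delta_rot": [0,0,0],"fingers": 0.65},
  {"dp": [0,0,-0.15],"delta_rot": [0,0,0],"fingers": 0.65},
])

```text
clock: 17.95
position: [0.5646, 0.1443, 0.233]
ee_rot: [-0.075, 0.778, 0.617, 0.096]
contact_force: [1.0, 0.5, -0.1]
width: 0.0556
gripper_force: 0.0
```

>>> servo_tool([
  {"dp": [0,0,-0.1],"delta_rot": [0,0,0],"fingers": 0.65},
  {"dp": [0,0,0],"delta_rot": [0,0,0],"fingers": 0.5},
  {"dp": [0,0,0],"delta_rot": [0,0,0],"fingers": 0.2},
  {"dp": [0,0,0],"delta_rot": [0,0,0],"fingers": 0},
])

```text
clock: 18.35
position: [0.5629, 0.14, 0.25]
ee_rot: [-0.076, 0.778, 0.617, 0.095]
contact_force: [0.1, -0.6, -1.1]
width: 0.0146
gripper_force: 0.0
```

```bash
python3 - <<'E'
from h import *
s=readout.get_state();P,d=imaging.get_image("wrist");cv2.imwrite("pics/w6.png",P[:,:,::-1])
rr=Ro.from_euler('z',-13.2,degrees=True)*Ro.from_euler('x',14,degrees=True)
T=rr.inv().apply((wcloud(d,s)-c2w(RX,0,.075)).reshape(-1,3))*1000;T=T[(d>0).ravel()]
b=T[(abs(T[:,0])<40)&(abs(T[:,1])<95)&(T[:,2]>12)&(T[:,2]<40)]
top=b[b[:,2]>26];fl=b[(b[:,2]>14)&(b[:,2]<22)&(abs(b[:,0])<20)&(b[:,1]<60)]
print("top z",np.median(top[:,2]),"rect",rect(top/1000),"notch y",np.percentile(fl[:,1],[1,50,99]),np.median(fl[:,2]))
a=top[abs(top[:,0])<18];A=np.c_[a[:,:2],np.ones(len(a))];print(np.linalg.lstsq(A,a[:,2],rcond=None)[0])
print(s["clock"],s["position"],s["width"])
# pusher: closed fingers, same tilt, outside the flange
for x in(-.175,): go(c2w(x,.0274,.300),down(76.8)); 
E
```

```text
top z 32.27030600701436 rect (array([-8.9, -0. ]), array([ 61.7, 139.2]), 0.2) notch y [22.75040063 34.58988887 58.00667368] 18.281399667050767
[ 1.51247449e-04 -5.12371620e-05  3.22253039e+01]
18.35 [0.56292816 0.13996686 0.25001126] 0.01460248893674365
dp [ 0.481 -1.019 -0.138] rows>= 5.0 rot [-0.01 -2.44  0.  ] rows>= 2.0
```

View pics/w6.png

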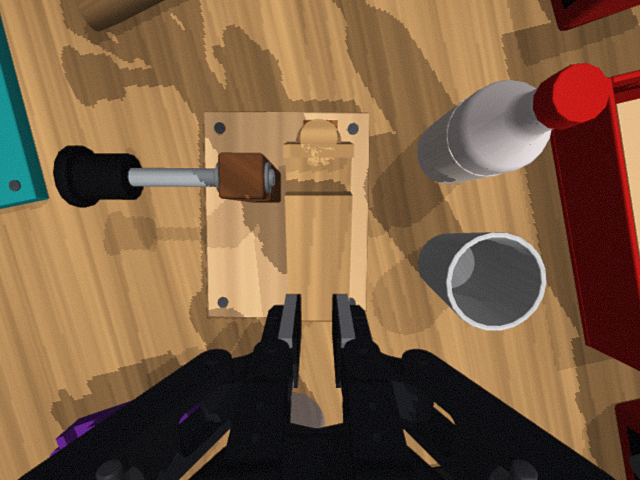

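The car is seated: top 32.2 mm above the rail plane, flat, notch at y +34.6 mm, centred lengthwise. The picture shows it at (318,220), with the tower at (245,177) and the knob at (95,177) still out. Next I move the closed fingers outside the flange to push it home.

>>> servo_tool([
  {"dp": [0.08,-0.17,-0.023],"delta_rot": [0,0,0],"fingers": 0},
  {"dp": [0.08,-0.17,-0.023],"delta_rot": [0,0,0],"fingers": 0},
  {"dp": [0.08,-0.17,-0.023],"delta_rot": [0,0,0],"fingers": 0},
  {"dp": [0.08,-0.17,-0.023],"delta_rot": [0,0,0],"fingers": 0},
  {"dp": [0.08,-0.17,-0.023],"delta_rot": [0,0,0],"fingers": 0},
])

```text
clock: 18.9
position: [0.4129, 0.2495, 0.2916]
ee_rot: [-0.076, 0.778, 0.616, 0.095]
contact_force: [0.8, 1.3, 0.6]
width: 0.0
gripper_force: 0.0
```

>>> servo_tool([
  {"dp": [0.08,-0.17,-0.023],"delta_rot": [0,0,0],"fingers": 0},
  {"dp": [0,0,0],"delta_rot": [0,-0.813,0],"fingers": 0},
  {"dp": [0,0,0],"delta_rot": [0,-0.813,0],"fingers": 0},
  {"dp": [0,0,0],"delta_rot": [0,-0.813,0],"fingers": 0},
  {"dp": [0,0,0],"delta_rot": [0,0,0],"fingers": 0},
])

```text
clock: 19.4
position: [0.3847, 0.2721, 0.2997]
ee_rot: [0.0, 0.783, 0.622, -0.0]
contact_force: [-0.4, 0.3, 0.1]
width: 0.0002
gripper_force: 0.0
```

>>> servo_tool([
  {"dp": [0,0,0],"delta_rot": [0,0,0],"fingers": 0},
  {"dp": [0,0,0],"delta_rot": [0,0,0],"fingers": 0},
])

```text
clock: 19.6
position: [0.3843, 0.2702, 0.3001]
ee_rot: [-0.0, 0.784, 0.621, 0.0]
contact_force: [-0.5, 0.9, 0.0]
width: 0.0001
gripper_force: 0.0
```

```bash
python3 - <<'E'
from h import *
s=readout.get_state();print(s["clock"],w2c(s["position"]),s["qpos"].round(2),s["width"]);go(c2w(-.170,.0265,.166),down(76.8))
E
```

```text
19.6 [-0.17489356  0.026715    0.3001387 ] [0.46 0.12 1.72 0.   1.3  0.7 ] 0.00013089722212927812
dp [-0.001  0.024  0.671] rows>= 3.0 rot [ 0. -0. -0.] rows>= 1.0
```

>>> servo_tool([
  {"dp": [0,0,0.12],"delta_rot": [0,0,0],"fingers": 0},
  {"dp": [0,0,0.17],"delta_rot": [0,0,0],"fingers": 0},
  {"dp": [0,0,0.17],"delta_rot": [0,0,0],"fingers": 0},
  {"dp": [0,0,0.13],"delta_rot": [0,0,0],"fingers": 0},
  {"dp": [0,0,0.08],"delta_rot": [0,0,0],"fingers": 0},
])

```text
clock: 20.1
position: [0.3838, 0.2693, 0.1649]
ee_rot: [-0.0, 0.784, 0.621, -0.001]
contact_force: [-0.5, 1.2, 0.0]
width: 0.0002
gripper_force: 0.0
```

>>> servo_tool([
  {"dp": [0,0,0],"delta_rot": [0,0,0],"fingers": 0},
  {"dp": [0,0,0],"delta_rot": [0,0,0],"fingers": 0},
  {"dp": [0,0.04,0],"delta_rot": [0,0,0],"fingers": 0},
  {"dp": [0,0.04,0],"delta_rot": [0,0,0],"fingers": 0},
  {"dp": [0,0.04,0],"delta_rot": [0,0,0],"fingers": 0},
])

```text
clock: 20.6
position: [0.4098, 0.2652, 0.1679]
ee_rot: [0.001, 0.784, 0.621, 0.002]
contact_force: [-0.5, -0.1, 0.5]
width: -0.0
gripper_force: 0.0
```

>>> servo_tool([
  {"dp": [0,0.02,0],"delta_rot": [0,0,0],"fingers": 0},
  {"dp": [0,0,0],"delta_rot": [0,0,0],"fingers": 0},
])

```text
clock: 20.8
position: [0.4132, 0.2641, 0.1671]
ee_rot: [0.001, 0.784, 0.621, 0.001]
contact_force: [0.3, 0.2, 0.1]
width: -0.0003
gripper_force: 0.0
```

```bash
python3 - <<'E'
from h import *
s=readout.get_state();print(s["clock"],w2c(s["position"]),s["contact_force"])
E
```

```text
20.8 [-0.14535456  0.0273814   0.16711073] [0.26422285 0.15551714 0.05961676]
```

>>> servo_tool([
  {"dp": [0,0.025,0],"delta_rot": [0,0,0],"fingers": 0},
  {"dp": [0,0.025,0],"delta_rot": [0,0,0],"fingers": 0},
  {"dp": [0,0.025,0],"delta_rot": [0,0,0],"fingers": 0},
  {"dp": [0,0.025,0],"delta_rot": [0,0,0],"fingers": 0},
  {"dp": [0,0.025,0],"delta_rot": [0,0,0],"fingers": 0},
])

```text
clock: 21.3
position: [0.4368, 0.2581, 0.1667]
ee_rot: [0.001, 0.784, 0.621, 0.0]
contact_force: [-2.6, -1.7, 0.8]
width: 0.0003
gripper_force: 1.1
```

>>> servo_tool([
  {"dp": [0,0.025,0],"delta_rot": [0,0,0],"fingers": 0},
  {"dp": [0,0.025,0],"delta_rot": [0,0,0],"fingers": 0},
  {"dp": [0,0.02,0],"delta_rot": [0,0,0],"fingers": 0},
  {"dp": [0,0,0],"delta_rot": [0,0,0],"fingers": 0},
  {"dp": [0,0,0],"delta_rot": [0,0,0],"fingers": 0},
])

```text
clock: 21.8
position: [0.4506, 0.2554, 0.167]
ee_rot: [0.001, 0.784, 0.621, 0.001]
contact_force: [0.2, -1.2, 0.1]
width: 0.0
gripper_force: 0.0
```

```bash
python3 - <<'E'
from h import *
s=readout.get_state();print(s["clock"],w2c(s["position"]),s["contact_force"])
for n in("scene","wrist"):
    s=readout.get_state();P,d=imaging.get_image(n);C=w2c(cloud(n,d) if n=="scene" else wcloud(d,s))*1000
    m=(d>0)&(C[...,0]>0)&(C[...,0]<70)&(abs(C[...,1]-27)<7)&(C[...,2]>106)&(C[...,2]<125)
    g=P.astype(int);m&=(g.max(-1)-g.min(-1)<40)
    print(n,m.sum(),np.percentile(C[m][:,0],[1,50,99]).round(1) if m.any() else "")
E
```

```text
21.8 [-0.10700584  0.02734696  0.16697115] [ 0.21763531 -1.1600442   0.08476745]
scene 151 [ 0.6 23.9 47.1]
wrist 1543 [ 3.1 15.2 27.7]
```

The bolt has snapped across: its tip is at cradle x +47, against 45 expected when home. I'll press gently until the stop is felt.

>>> servo_tool([
  {"dp": [0,0.015,0],"delta_rot": [0,0,0],"fingers": 0},
  {"dp": [0,0.01,0],"delta_rot": [0,0,0],"fingers": 0},
  {"dp": [0,0,0],"delta_rot": [0,0,0],"fingers": 0},
])

```text
clock: 22.2
position: [0.4555, 0.2542, 0.1671]
ee_rot: [0.001, 0.784, 0.621, 0.001]
contact_force: [-0.5, -0.9, -0.2]
width: -0.0004
gripper_force: 0.0
```

>>> servo_tool([
  {"dp": [0,0.005,0],"delta_rot": [0,0,0],"fingers": 0},
  {"dp": [0,0.005,0],"delta_rot": [0,0,0],"fingers": 0},
  {"dp": [0,0,0],"delta_rot": [0,0,0],"fingers": 0},
])

```text
clock: 22.5
position: [0.4571, 0.2537, 0.167]
ee_rot: [0.001, 0.784, 0.621, 0.001]
contact_force: [-0.4, -0.1, -0.0]
width: 0.0005
gripper_force: 0.0
```

>>> servo_tool([
  {"dp": [0,0.005,0],"delta_rot": [0,0,0],"fingers": 0},
  {"dp": [0,0.005,0],"delta_rot": [0,0,0],"fingers": 0},
  {"dp": [0,0,0],"delta_rot": [0,0,0],"fingers": 0},
])

```text
clock: 22.8
position: [0.4591, 0.2533, 0.167]
ee_rot: [0.001, 0.784, 0.621, 0.001]
contact_force: [0.6, -0.2, -1.0]
width: -0.0002
gripper_force: 0.0
```

>>> servo_tool([
  {"dp": [0,0.005,0],"delta_rot": [0,0,0],"fingers": 0},
  {"dp": [0,0.005,0],"delta_rot": [0,0,0],"fingers": 0},
  {"dp": [0,0,0],"delta_rot": [0,0,0],"fingers": 0},
])

```text
clock: 23.1
position: [0.4595, 0.2531, 0.1669]
ee_rot: [-0.001, 0.784, 0.621, -0.0]
contact_force: [-4.9, 1.9, 4.1]
width: -0.0001
gripper_force: 2.5
```

```bash
python3 - <<'E'
from h import *
s=readout.get_state();print(s["clock"],w2c(s["position"]),s["contact_force"])
E
```

```text
23.1 [-0.09782895  0.02722958  0.16694198] [-4.9379806   1.94768025  4.09701595]
```

Firm stop at x −97.8 mm, so the knob is home. Backing off, rising and verifying.

>>> servo_tool([
  {"dp": [0,-0.05,0],"delta_rot": [0,0,0],"fingers": 0},
  {"dp": [0,-0.1,0],"delta_rot": [0,0,0],"fingers": 0},
  {"dp": [0,-0.1,0],"delta_rot": [0,0,0],"fingers": 0},
  {"dp": [0,0,-0.1],"delta_rot": [0,0,0],"fingers": 0},
  {"dp": [0,0,-0.2],"delta_rot": [0,0,0],"fingers": 0},
])

```text
clock: 23.6
position: [0.4089, 0.2636, 0.2249]
ee_rot: [-0.0, 0.783, 0.622, -0.003]
contact_force: [1.1, 0.1, -0.7]
width: -0.0
gripper_force: 0.0
```

>>> servo_tool([
  {"dp": [0,0,-0.2],"delta_rot": [0,0,0],"fingers": 0},
  {"dp": [0,0,-0.1],"delta_rot": [0,0,0],"fingers": 0},
  {"dp": [0,0,0],"delta_rot": [0,0,0],"fingers": 0},
  {"dp": [0,0,0],"delta_rot": [0,0,0],"fingers": 0},
  {"dp": [0,0,0],"delta_rot": [0,0,0],"fingers": 0},
])

```text
clock: 24.1
position: [0.4109, 0.2639, 0.2854]
ee_rot: [0.0, 0.784, 0.621, -0.001]
contact_force: [-0.2, 0.4, -1.2]
width: -0.0004
gripper_force: 0.0
```

```bash
python3 - <<'E'
from h import *
s=readout.get_state();print(s["clock"],w2c(s["position"]),s["contact_force"])
rr=Ro.from_euler('z',-13.2,degrees=True)*Ro.from_euler('x',14,degrees=True)
P,d=imaging.get_image("scene");W=cloud("scene",d);C=w2c(W)*1000
T=rr.inv().apply((W-c2w(RX,0,.075)).reshape(-1,3))*1000;T=T[(d>0).ravel()]
b=T[(abs(T[:,0])<26)&(abs(T[:,1])<85)&(T[:,2]>28)&(T[:,2]<36)];print("top",np.median(b[:,2]),rect(b/1000))
k=C[(d>0)&(C[...,0]<-38)&(C[...,0]>-160)&(abs(C[...,1]-27)<24)&(C[...,2]>98)&(C[...,2]<140)];print("knob x",np.percentile(k[:,0],[1,50,99]))
cv2.imwrite("pics/end.png",cv2.resize(P[230:430,230:460],None,fx=3,fy=3)[:,:,::-1])
E
```

```text
24.1 [-0.14758346  0.02660007  0.28538203] [-0.21666526  0.42758081 -1.24853132]
top 31.14613062292914 (array([-1.2,  0.6]), array([ 48.6, 142.2]), 0.4)
knob x [-82.10368063 -63.42115887 -38.44533739]
```

View pics/end.png

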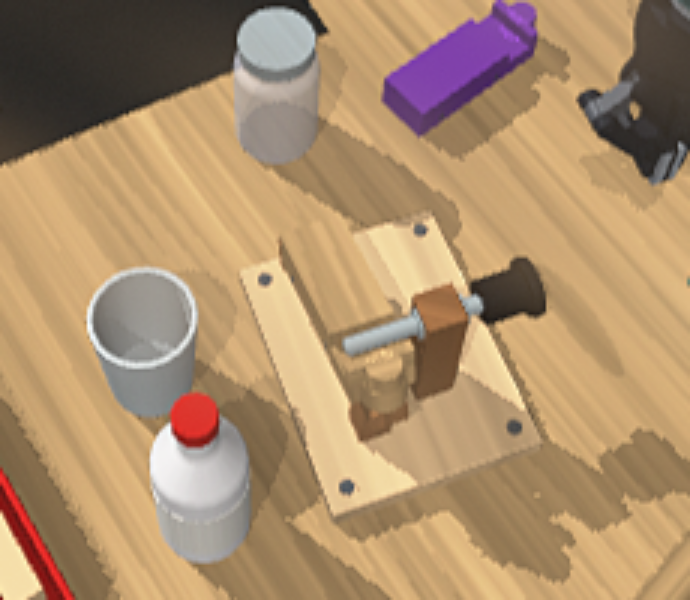

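The picture shows the bolt (380,333) lying through the car's notch, the knob (510,288) home at x −82 as at the start, and the car seated and centred. The gripper is clear. Handing in.

```bash
python3 -c "
from rig import manip; print(manip.sign_off())"
```

```text
the job is handed in; nothing more can be done
None
```

The car body is seated on the rail with its nose uphill and the bolt home through its cockpit notch. The gripper is clear and the job is handed in at about 24 s on the robot's clock; no verdict came back.

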